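# Square up the corner of a small computer case

### The job

Take the corner square from its green mat by the orange handle and press its two legs against the white front panel and the blue side panel of the open computer case, so that both loose panels are pushed fully home onto their stops and the corner sits flush in the square without gaps; keep a light push of about 10 N on each face, both at once, for a good second, and never push harder than 20 N on either panel. Push the panels only with the square, then lay the square back flat in the middle of the green mat, let go, and leave the other things on the bench where they are.

Things in the scene. Friction and masses are not known exactly. Their poses are not given: they have to be found in the camera images.
- square: Aluminium L, 30 mm high, about 0.3 kg, with an orange handle outside its elbow; starts flat on the green mat. Origin: inner corner of the L, underside; z up. Two legs 16 mm thick reach 80 mm from there: one along +y (inner pressing face x = 0), one along +x (inner face y = 0). The checked corner goes into the quadrant x > 0, y > 0.
- square_grip (a point): Middle of the orange handle, 40 mm above the square's underside, at x = y = -26.9 mm in its axes. The handle is an upright block 22 mm wide, 44 mm long, 66 mm high from the underside, long along the L's bisector (direction x = y); fingers can go down beside its two long sides. Axes as the square's.
- square_mid (a point): Point at the underside in the middle of the square's outline, at x = y = +15 mm in the square's axes.
- case: Open small computer case, black, 180 x 180 mm, 63 mm high with its panels, fixed to the bench, green board inside. Origin: centre of its underside; z up. It carries the white front panel on its -x side and the blue side panel on its -y side; the corner to be checked is where these meet, at -x, -y. When the square is seated there its axes are parallel to the case's.
- front_panel: White panel, 5 x 190 mm, from 2 to 62 mm high, smooth and slippery, thin lip on top. Origin: inner face, bench height; outer face 5 mm towards the case's -x. Slides along the case's x (2.5 N drag, stays where left). Starts 3 to 8 mm out from home; home is a hard stop whose place differs: origin at x = -97 to -90 mm in the case's axes, found only by feel. End at the checked corner: y = -90 mm.
- side_panel: Blue panel, same size, drag and lip (blue) as the front panel. Origin: inner face, bench height; outer face 5 mm towards the case's -y. Slides along the case's y. Starts 3 to 8 mm out from home; home is a hard stop whose place differs: origin at y = -97 to -90 mm in the case's axes, found only by feel. End at the checked corner: x = -90 mm.
- mat: Green mat 180 x 180 mm, 4 mm thick, fixed; the square's place. Origin: centre of its underside. It may lie left or right of the case.
- tray: Red open parts tray 170 x 130 mm, 28 mm high, fixed, on the side of the case opposite to the mat. Origin: centre of its underside.
- drive: Bystander: black flat storage drive 100 x 70 x 7 mm lying in the red tray. Origin: centre of underside.
- screwdriver: Bystander: screwdriver 190 mm long, yellow handle, lying on the bench. Origin about its middle.
- mouse: Bystander: black computer mouse 100 x 58 x 22 mm. Origin: centre of underside.
- screw_jar: Bystander: clear jar with a blue cap, 52 mm diameter, 60 mm high. Origin: centre of underside.
- card: Bystander: black graphics card with two fans, 190 x 100 x 36 mm. Origin: centre of underside.
- part_carton: Bystander: cardboard box 160 x 110 x 50 mm. Origin: centre of underside.
There are look-alikes about, which are no part of the job. Of the things like the square, leave any that is purple or turquoise; of the rest the larger one is meant.

How it is judged:
By the outcome, as a careful person would: the job done as asked, in the order asked, and still so for the second after the job is handed in, with the robot touching nothing.
It also fails if it takes over 72 s, if anything falls off the work surface, if the arm or the gripper's body presses on something with over 40 N, if the wrist force passes 120 N, or if a joint passes its speed limit or range.

### The arm

A 6-joint arm with a two-finger parallel gripper is mounted at the origin on the work surface. World frame = base frame: x ahead of the robot, y to its left, z up, the work surface at z = 0. Lengths are in m, angles in rad, forces in N, time in s.
With the tool pointing down it reaches from about 0.375 to 0.9 m from the base axis. Payload 3.1 kg.
Tool frame: the origin (TCP) lies at the very end of the fingers, on their centre line; the grasp point (between the pads) lies 19 mm behind it; x points along the fingers, y is the direction in which the jaws open and shut, and the axes are right-handed (so a half turn about x gives the same grasp; the last joint's range is limited). The gripper opens to 87 mm and grips with 3 to 60 N. Pads are 19 mm wide; open, the fingers measure 117 mm over their backs; the gripper's body (75 mm by 190 mm) begins 51 mm behind the grasp point.
Start: joints at [-0.178, 0.527, 1.433, -0, 1.181, -0.178], TCP at [0.625, 0, 0.223] pointing down, gripper open.
Joint ranges: [-3.08, 3.08], [-0.75, 2.2], [0.22, 2.44], [-1.43, 4.57], [0, 2.65], [-2.85, 2.85]. Speed limits (rad/s): [2.79, 2.79, 3.14, 3.14, 3.14, 3.14].

### API

Orientations are given as a 3x3 rotation matrix whose columns are the frame's x, y, z axes.
In Python, from plant import get_obs, grab_frame, hand_in gives the robot as it stands.
- The arm moves only by the tool servo_tool, never from a script. Its arguments are lists of equal length, an entry for each row: "xyz": the shift along the tool's x, y, z in mm, a list of three; "angular": the turn, a rotation vector about the tool's x, y, z in degrees, a list of three. A call has 1 to 10 rows; each row shifts and turns the pose as measured when the row begins, along the tool's axes as they then stand; what a row does not reach is not made up. A row lasts 1/10 s, in which the tool goes at most 50 mm and 8.59 degrees, less where a joint would pass 70% of its speed; a pose out of reach is approached as far as the arm can. A call is refused whole if a number of a shift passes 50 or a number of a turn 8.59, either way. A call with a gripper value outside its range is refused whole. "jaw" is the gripper command: -1 is shut, 1 is fully open, values between are in proportion, set as the call begins (left out, the last holds). The fingers move at their own pace and stop on an object; "grip_force" is the grip in N (left out, the last holds). Time passes only in rows, so rows that do not move let the fingers close. It gives the time, the measured TCP pose, the force and the opening at its end, in the units of the state.
- get_obs(): the state, without advancing time (a new reading comes with each control period).
- grab_frame(name): name is "scene" or "side" or "wrist"; returns a dict with "pixels" (400x640x3 uint8, red, green, blue), "camera_matrix" (3x3 intrinsics, pixels), "extrinsics" (4x4, takes a point from world to camera coordinates). Camera axes: x right, y down, z forward; pixel columns grow to the right and rows downward; lengths in m; the calibration is good to about 2 mm. A picture is of the moment at which its call begins. There is no depth.
- hand_in(): hands the job in, once; it reports no verdict.
The state is a dict: "time": time; "joint_pos": joint angles; "qvel": joint speeds; "effort": joint torques, N m; "ee_pos": TCP position; "tool_rot": TCP orientation; "force": force on the tool from outside, world axes, zero at the start; "torque": the same for the moment, N m; "grip_width": opening from 0.0 (shut) to 1.0 (fully open).
Only numpy, scipy, OpenCV 4.12 (cv2) and the standard library are available. Lean on these libraries where they do the work, as an engineer would, in place of code of your own. Each camera call takes 0.05 s, during which the arm holds its last target. There are 200 camera calls.

## Working session

There is one attempt and no reset: what is moved stays moved. The work goes in short steps, Python scripts to look and compute and a tool call to move; the robot and the scene stay as the last step left them, time stands still between calls to the robot, and variables do not carry over. Pictures are saved under pics/ and viewed, about 8 in all and at most 12, crops included, and the job is handed in when it is done.

Besides the shell and the picture viewer there is one more tool, called after "Request:" in YAML: its name, and indented under it one key for each argument. servo_tool: Moves the arm, as the interface text tells. Its arguments: {"type":"object","properties":{"xyz":{"type":"array","items":{"type":"array","items":{"type":"number"}}},"angular":{"type":"array","items":{"type":"array","items":{"type":"number"}}},"jaw":{"type":"number"},"grip_force":{"type":"number"}},"required":["xyz","angular"]}

```bash
mkdir -p pics; cat > h.py <<'E'
import numpy as np, cv2
from plant import get_obs, grab_frame, hand_in
def snap(cam,fn):
    f=grab_frame(cam); cv2.imwrite('pics/'+fn+'.png',f['pixels'][:,:,::-1]); np.savez('pics/'+fn+'.npz',K=f['camera_matrix'],E=f['extrinsics'],im=f['pixels']); return f
def load(fn): return np.load('pics/'+fn+'.npz')
def ray(f,u,v):
    K,E=f['K'],f['E']; R,t=E[:3,:3],E[:3,3]
    return -R.T@t, R.T@np.linalg.solve(K,[u,v,1.])
def at_z(f,u,v,z):
    c,d=ray(f,u,v); return c+d*(z-c[2])/d[2]
def proj(f,p):
    q=f['E'][:3,:3]@np.asarray(p)+f['E'][:3,3]; q=f['K']@q; return q[:2]/q[2]
E
python3 - <<'E'
from h import *
for c in ['scene','side','wrist']:
    f=snap(c,c+'0'); print(c,np.round(f['extrinsics'],3).tolist(),f['camera_matrix'][0,0])
a=cv2.imread('pics/scene0.png');b=cv2.imread('pics/side0.png')
o=get_obs();print({k:np.round(v,3).tolist() for k,v in o.items()})
E
```

```text
scene [[-0.411, 0.912, -0.003, 0.232], [0.685, 0.307, -0.661, -0.294], [-0.602, -0.274, -0.75, 1.849], [0.0, 0.0, 0.0, 1.0]] 398.5001351904799
side [[0.993, -0.114, 0.008, -0.529], [-0.05, -0.5, -0.865, 0.054], [0.102, 0.858, -0.503, 1.388], [0.0, 0.0, 0.0, 1.0]] 364.88063732729324
wrist [[1.0, -0.0, -0.002, -0.624], [0.0, -0.957, 0.289, -0.034], [-0.002, -0.289, -0.957, 0.392], [0.0, 0.0, 0.0, 1.0]] 317.7525256523654
{'time': 0.15, 'joint_pos': [-0.178, 0.528, 1.434, 0.0, 1.181, -0.178], 'qvel': [-0.001, -0.003, -0.004, 0.001, 0.001, -0.001], 'effort': [0.001, -44.043, -17.684, 0.063, 0.055, -0.0], 'ee_pos': [0.624, 0.0, 0.222], 'tool_rot': [[-0.002, 1.0, -0.0], [0.0, -0.0, -1.0], [-1.0, -0.002, -0.0]], 'force': [0.064, -0.703, -0.026], 'torque': [-0.0, 0.026, -0.031], 'grip_width': 0.999}
```

View pics/scene0.png

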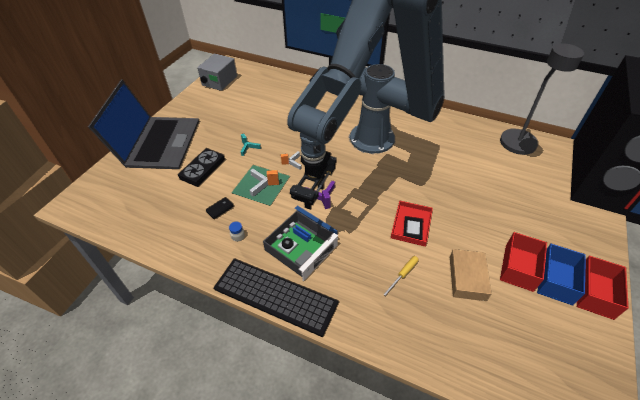

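View pics/side0.png

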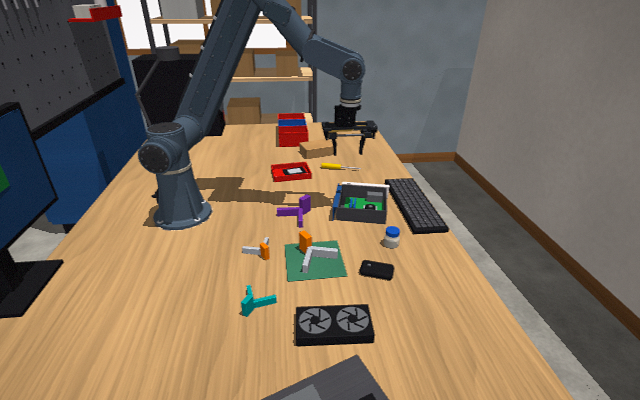

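Candidates: orange-handled L on the mat (scene 265,180; side 312,252), a smaller orange-handled L off the mat (scene 290,160; side 258,250), purple (scene 327,193) and turquoise (scene 250,145). I choose the larger one on the mat. Next is a close crop to check it.

```bash
python3 - <<'E'
from h import *
a=cv2.imread('pics/scene0.png')[130:280,225:350];b=cv2.imread('pics/side0.png')[170:320,220:420]
A=cv2.resize(a,(480,576),interpolation=cv2.INTER_CUBIC)[:, :]
A=cv2.resize(a,None,fx=3,fy=3,interpolation=cv2.INTER_CUBIC);B=cv2.resize(b,None,fx=2.1,fy=3,interpolation=cv2.INTER_CUBIC)
cv2.imwrite('pics/crop1.png',np.hstack([A,B]))
s=load('scene0')
for n,p,z in [('sq elbow',(265,180),.03),('whitepanel end',(340,238),.06),('case',(300,243),.05),('mat',(262,184),.004),('purple',(327,193),.03)]: print(n,at_z(s,*p,z).round(3))
t=load('side0')
for n,p,z in [('sq',(312,252),.03),('case',(360,200),.05),('purple',(300,210),.03)]: print(n,at_z(t,*p,z).round(3))
E
```

```text
sq elbow [ 0.463 -0.298  0.03 ]
whitepanel end [0.628 0.101 0.06 ]
case [ 0.699 -0.021  0.05 ]
mat [ 0.467 -0.313  0.004]
purple [ 0.425 -0.038  0.03 ]
sq [ 0.463 -0.32   0.03 ]
case [ 0.671 -0.05   0.05 ]
purple [ 0.441 -0.066  0.03 ]
```

View pics/crop1.png

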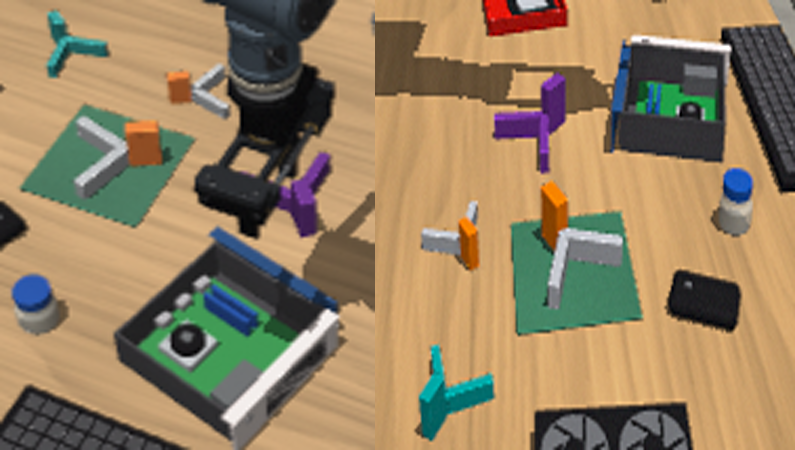

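Choice confirmed: the square on the mat is larger (crop 125,150), with the small orange-handled one off the mat. Blue panel faces the robot and the white one faces +y, so the square and the case are both yawed about -90°. Moving over the mat.

Request:
servo_tool:
  xyz:
    - [0, -24, 41]
    - [0, -24, 41]
    - [0, -24, 41]
    - [0, -24, 41]
    - [0, -24, 41]
    - [0, -24, 41]
    - [0, -24, 41]
    - [0, 0, 0]
  angular:
    - [0, 0, 0]
    - [0, 0, 0]
    - [0, 0, 0]
    - [0, 0, 0]
    - [0, 0, 0]
    - [0, 0, 0]
    - [0, 0, 0]
    - [0, 0, 0]

```text
time: 0.95
ee_pos: [0.4526, -0.2958, 0.2193]
tool_rot: [[-0.001, 1.0, 0.007], [-0.0, 0.007, -1.0], [-1.0, -0.001, 0.0]]
force: [-0.2, -0.2, -0.2]
grip_width: 0.999
```

```bash
python3 - <<'E'
from h import *
snap('wrist','wrist1'); snap('scene','scene1'); snap('side','side1')
o=get_obs();print(o['time'],o['ee_pos'],o['tool_rot'].round(3) if hasattr(o['tool_rot'],'round') else o['tool_rot'])
a=cv2.imread('pics/wrist0.png');b=cv2.imread('pics/wrist1.png')
c=np.vstack([a,b]);cv2.imwrite('pics/w01.png',cv2.resize(c,(480,600),interpolation=cv2.INTER_AREA))
E
```

```text
1.1 [ 0.45472499 -0.29013064  0.21909004] [[-0.001  1.     0.012]
 [ 0.004  0.012 -1.   ]
 [-1.    -0.001 -0.004]]
```

View pics/wrist0.png

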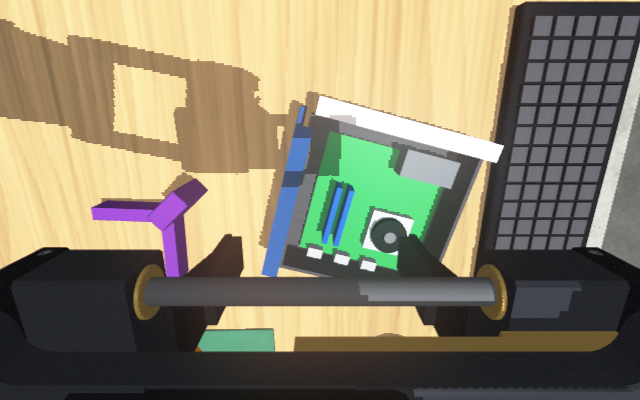

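View pics/wrist1.png

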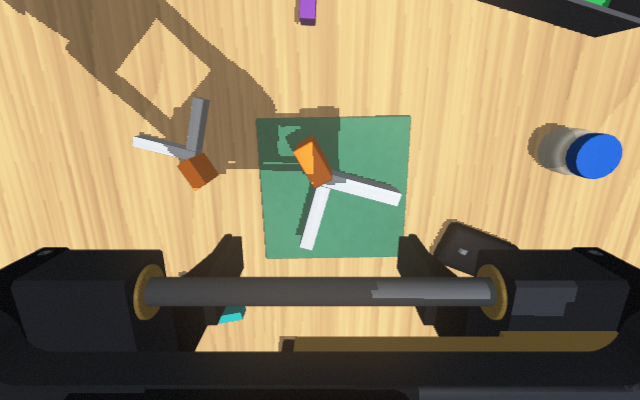

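wrist0: case corner near (310,100), white lip (318,95)-(503,147), blue panel (300,105)-(268,275). wrist1: square elbow (325,183), leg tips (400,198) and (305,248), handle top (305,147). Fitting the models to these.

```bash
cat > fit.py <<'E'
from h import *
from scipy.optimize import minimize
Lpoly=np.array([[-16,-16],[80,-16],[80,0],[0,0],[0,80],[-16,80]])/1000.
def R2(a): return np.array([[np.cos(a),-np.sin(a)],[np.sin(a),np.cos(a)]])
def fitL(f,mask,p0,z):
    S=8
    ys,xs=np.nonzero(mask); x0,x1,y0,y1=xs.min()-25,xs.max()+25,ys.min()-25,ys.max()+25
    big=cv2.resize(mask[y0:y1,x0:x1].astype(np.float32),None,fx=S,fy=S,interpolation=cv2.INTER_LINEAR)
    def cost(p):
        P=(R2(p[2])@Lpoly.T).T+p[:2]
        uv=np.array([proj(f,[*q,z]) for q in P])
        m=np.zeros_like(big); cv2.fillPoly(m,[np.round((uv-[x0,y0]+.5)*S).astype(np.int32)],1)
        return np.abs(m-big).sum()/big.sum()
    best=None
    for da in (-.1,0,.1):
        s=np.array(p0)+[0,0,da]
        r=minimize(cost,s,method='Nelder-Mead',options=dict(initial_simplex=s+np.array([[0,0,0],[.01,0,0],[0,.01,0],[0,0,.1]]),xatol=1e-5,fatol=1e-5))
        if best is None or r.fun<best.fun: best=r
    return best
E
python3 - <<'E'
from fit import *
f=load('wrist1'); im=f['im'].astype(int)
m=((im.min(2)>165)&(im.max(2)-im.min(2)<40)); m[:, :265]=0;m[:,415:]=0;m[:115]=0;m[258:]=0
n,l,s,_=cv2.connectedComponentsWithStats(m.astype(np.uint8)); print(s[1:6].tolist())
m2=m
p=at_z(f,328,180,.034); t=at_z(f,400,199,.034); a=np.arctan2(*(t-p)[1::-1])-np.pi/2
t2=at_z(f,305,246,.034); print('elbow guess',p, np.degrees(a), np.degrees(np.arctan2(*(t2-p)[1::-1])))
r=fitL(f,m2,[p[0],p[1],a],.034); print('SQ',r.x[:2],np.degrees(r.x[2]),r.fun)
g=r.x[:2]+R2(r.x[2])@[-.0269,-.0269]; print('grip',g)
# orange top check
hsv=cv2.cvtColor(f['im'],cv2.COLOR_RGB2HSV)
# mat
mm=(hsv[...,0]>55)&(hsv[...,0]<90)&(hsv[...,1]>60); mm[:, :250]=0; mm[:,420:]=0; mm[262:]=0;mm[:105]=0
c=max(cv2.findContours(mm.astype(np.uint8),0,2)[0],key=cv2.contourArea); ap=cv2.approxPolyDP(cv2.convexHull(c),6,True)[:,0]
W=np.array([at_z(f,*q,.004) for q in ap.astype(float)]); print('mat',ap.tolist(),W[:,:2].round(4).tolist(),W.mean(0))
# case
f=load('wrist0'); im=f['im'].astype(int)
m=((im.min(2)>200)); m[:, :305]=0;m[:,510:]=0;m[:90]=0;m[170:]=0
n,l,s,_=cv2.connectedComponentsWithStats(m.astype(np.uint8)); k=1+s[1:,4].argmax(); 
c=cv2.findContours((l==k).astype(np.uint8),0,2)[0][0]; q=cv2.boxPoints(cv2.minAreaRect(c)); print('white',q.round(1).tolist())
print(np.array([at_z(f,*v,.062) for v in q.astype(float)])[:,:2].round(4).tolist())
hsv=cv2.cvtColor(f['im'],cv2.COLOR_RGB2HSV)
m=(hsv[...,0]>100)&(hsv[...,0]<125)&(hsv[...,1]>100); m[:,:255]=0; m[:,315:]=0; m[:90]=0;m[280:]=0
c=max(cv2.findContours(m.astype(np.uint8),0,2)[0],key=cv2.contourArea)
pts=np.argwhere(m)[:,::-1]; q=cv2.boxPoints(cv2.minAreaRect(pts.astype(np.float32))); print('blue',q.round(1).tolist())
print(np.array([at_z(f,*v,.062) for v in q.astype(float)])[:,:2].round(4).tolist())
a=cv2.resize(f['im'][85:285,245:515],None,fx=2.96,fy=2.96,interpolation=cv2.INTER_CUBIC); cv2.imwrite('pics/casecrop.png',a[:,:,::-1])
E
```

```text
[[300, 179, 102, 71, 1747]]
elbow guess [ 0.46174677 -0.29762617  0.034     ] -104.72710170306658 -108.00486161299798
SQ [ 0.46463722 -0.30710871] -105.19128549111606 0.21293430030345917
grip [ 0.44572615 -0.27409975]
mat [[409, 116], [397, 255], [268, 258], [257, 120]] [[0.5547, -0.2286], [0.5545, -0.405], [0.3851, -0.4105], [0.3795, -0.2342]] [ 0.46844033 -0.31956639  0.004     ]
white [[314.3999938964844, 114.0], [319.5, 95.0], [503.3999938964844, 144.5], [498.29998779296875, 163.5]]
[[0.6188, 0.0706], [0.6239, 0.0884], [0.8087, 0.041], [0.8067, 0.0217]]
blue [[259.8999938964844, 273.29998779296875], [300.20001220703125, 105.80000305175781], [317.20001220703125, 109.9000015258789], [276.8999938964844, 277.3999938964844]]
[[0.5558, -0.1048], [0.6051, 0.0784], [0.6216, 0.0745], [0.575, -0.11]]
```

View pics/casecrop.png

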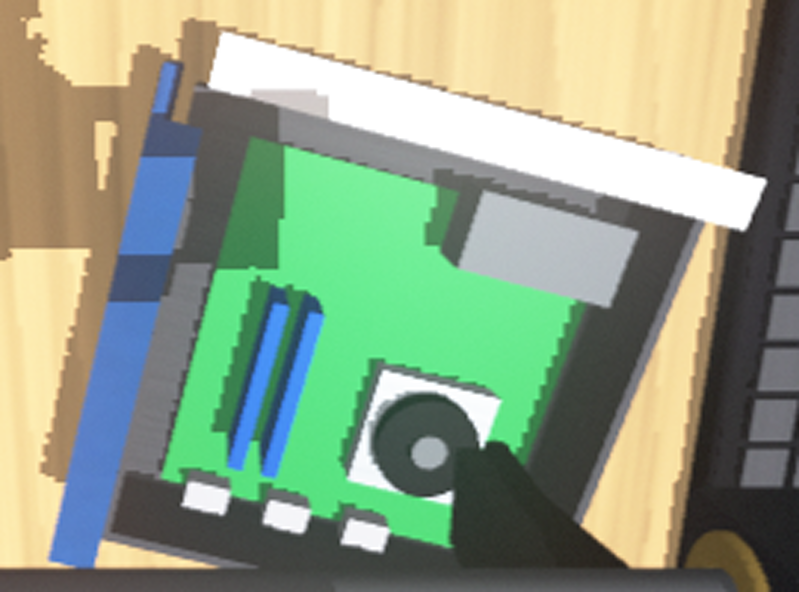

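White lip edge gives a case yaw of about -104.4°, blue about -105.1°; square about -105.2°. Case corner lies near (0.609, 0.092). Turning to the handle's axis and lowering for a closer look.

Request:
servo_tool:
  xyz:
    - [15, 0, 0]
    - [15, 0, 0]
    - [15, 0, 0]
    - [15, 0, 0]
    - [10, 0, -9]
    - [0, 0, -9]
    - [0, 0, 0]
    - [0, 0, 0]
  angular:
    - [-7.3, 0, 0]
    - [-7.3, 0, 0]
    - [-7.3, 0, 0]
    - [-7.3, 0, 0]
    - [0, 0, 0]
    - [0, 0, 0]
    - [0, 0, 0]
    - [0, 0, 0]

```text
time: 1.9
ee_pos: [0.452, -0.2606, 0.1476]
tool_rot: [[0.001, 0.845, 0.534], [0.006, 0.534, -0.845], [-1.0, 0.004, -0.005]]
force: [-0.4, 0.5, 0.1]
grip_width: 1.005
```

```bash
python3 - <<'E'
from fit import *
f=snap('wrist','wrist2'); f=load('wrist2')
o=get_obs(); print(o['time'],o['ee_pos'],np.degrees(np.arctan2(o['tool_rot'][1][1],o['tool_rot'][0][1])))
x=np.array([.46464,-.30711]);a=np.radians(-105.19)
im=f['im'][:,:,::-1].copy()
def W(q,z): return proj(f,[*(x+R2(a)@q),z])
def poly(P,z,col): cv2.polylines(im,[np.round([W(q,z) for q in P]).astype(int)],True,col,1)
poly(Lpoly,.034,(0,0,255)); poly(Lpoly,.004,(255,0,0))
d=R2(np.pi/4); H=np.array([(d@np.array(q))+[-.0269,-.0269] for q in [(.022,.011),(.022,-.011),(-.022,-.011),(-.022,.011)]])
poly(H,.070,(255,0,255)); poly(H,.034,(255,255,0))
cv2.imwrite('pics/ov2.png',im)
E
```

```text
1.95 [ 0.45199011 -0.26065906  0.14774139] 32.26020882565396
```

View pics/ov2.png

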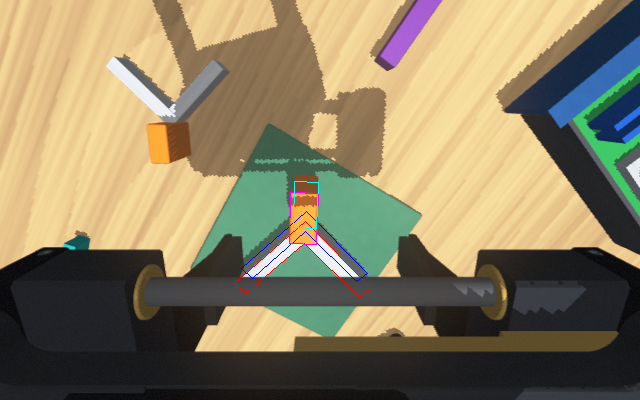

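The overlay matches: handle top at (290-318, 194-244) and elbow near (305,235). Correct the yaw by 2.4° and descend.

Request:
servo_tool:
  xyz:
    - [0, -6, 4]
    - [0, -6, 4]
    - [10, 0, 0]
    - [20, 0, 0]
    - [20, 0, 0]
    - [20, 0, 0]
    - [15, 0, 0]
    - [5, 0, 0]
    - [0, 0, 0]
    - [0, 0, 0]
  angular:
    - [2.4, 0, 0]
    - [0, 0, 0]
    - [0, 0, 0]
    - [0, 0, 0]
    - [0, 0, 0]
    - [0, 0, 0]
    - [0, 0, 0]
    - [0, 0, 0]
    - [0, 0, 0]
    - [0, 0, 0]

```text
time: 2.95
ee_pos: [0.4474, -0.2809, 0.0545]
tool_rot: [[0.008, 0.872, 0.489], [-0.0, 0.489, -0.872], [-1.0, 0.007, 0.004]]
force: [0.0, -0.5, 0.2]
grip_width: 1.0
```

Request:
servo_tool:
  xyz:
    - [0, 2, -6]
    - [8, 0, 0]
    - [12, 0, 0]
    - [8, 0, 0]
    - [2, 0, 0]
    - [0, 0, 0]
    - [0, 0, 0]
  angular:
    - [0, 0, 0]
    - [0, 0, 0]
    - [0, 0, 0]
    - [0, 0, 0]
    - [0, 0, 0]
    - [0, 0, 0]
    - [0, 0, 0]

```text
time: 3.65
ee_pos: [0.4475, -0.2751, 0.0236]
tool_rot: [[0.011, 0.872, 0.489], [-0.003, 0.489, -0.872], [-1.0, 0.008, 0.008]]
force: [-0.0, -0.6, 0.1]
grip_width: 1.007
```

```bash
python3 - <<'E'
from h import *
a=snap('wrist','wrist3')['pixels'];b=snap('side','side3')['pixels'][210:300,250:410]
b=cv2.resize(b,(640,200+160));b=b[:200]
cv2.imwrite('pics/c3.png',np.vstack([a,cv2.resize(load('side3')['im'][220:290,250:390],(400,200))[:, :] if 0 else b])[:,:,::-1])
E
```

```text
(no output)
```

View pics/c3.png

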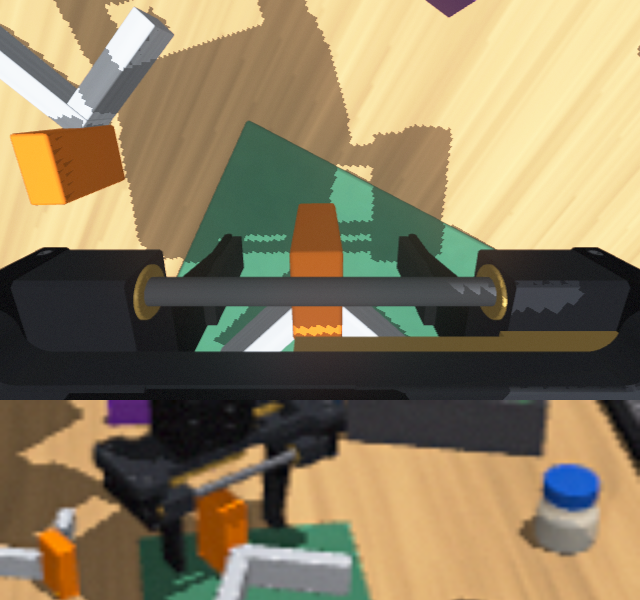

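The handle is centred and straight between the fingers (290-342, 205-335). Closing.

Request:
servo_tool:
  xyz:
    - [0, 0, 0]
    - [0, 0, 0]
    - [0, 0, 0]
    - [0, 0, 0]
    - [0, 0, 0]
    - [0, 0, 0]
    - [0, 0, 0]
    - [0, 0, 0]
  angular:
    - [0, 0, 0]
    - [0, 0, 0]
    - [0, 0, 0]
    - [0, 0, 0]
    - [0, 0, 0]
    - [0, 0, 0]
    - [0, 0, 0]
    - [0, 0, 0]
  jaw: -1
  grip_force: 60

```text
time: 4.55
ee_pos: [0.4481, -0.2758, 0.0248]
tool_rot: [[0.013, 0.872, 0.489], [-0.005, 0.489, -0.872], [-1.0, 0.009, 0.01]]
force: [0.0, -0.2, -0.2]
grip_width: 0.357
```

Request:
servo_tool:
  xyz:
    - [-5, 0, 0]
    - [-15, 0, 0]
    - [-30, 0, 0]
    - [-30, 0, 0]
    - [-20, 0, 0]
    - [0, 0, 0]
    - [0, 0, 0]
  angular:
    - [0, 0, 0]
    - [0, 0, 0]
    - [0, 0, 0]
    - [0, 0, 0]
    - [0, 0, 0]
    - [0, 0, 0]
    - [0, 0, 0]

```text
time: 5.25
ee_pos: [0.4441, -0.2728, 0.1265]
tool_rot: [[0.006, 0.872, 0.489], [0.002, 0.489, -0.872], [-1.0, 0.006, 0.001]]
force: [0.3, 0.5, -2.0]
grip_width: 0.243
```

Request:
servo_tool:
  xyz:
    - [-5, 20, -20]
    - [-5, 35, -32]
    - [0, 35, -32]
    - [0, 35, -32]
    - [0, 35, -32]
    - [0, 35, -32]
    - [0, 35, -32]
    - [0, 35, -32]
    - [0, 20, -22]
    - [0, 0, 0]
  angular:
    - [0, 0, 0]
    - [0, 0, 0]
    - [0, 0, 0]
    - [0, 0, 0]
    - [0, 0, 0]
    - [0, 0, 0]
    - [0, 0, 0]
    - [0, 0, 0]
    - [0, 0, 0]
    - [0, 0, 0]

```text
time: 6.25
ee_pos: [0.5623, 0.1115, 0.1223]
tool_rot: [[-0.014, 0.876, 0.482], [0.007, 0.482, -0.876], [-1.0, -0.009, -0.013]]
force: [0.0, -1.3, -2.1]
grip_width: 0.25
```

Request:
servo_tool:
  xyz:
    - [0, 0, 0]
    - [0, 0, 0]
    - [0, 0, 0]
  angular:
    - [0, 0, 0]
    - [0, 0, 0]
    - [0, 0, 0]

```text
time: 6.55
ee_pos: [0.5592, 0.1104, 0.1185]
tool_rot: [[-0.023, 0.876, 0.482], [0.006, 0.482, -0.876], [-1.0, -0.017, -0.016]]
force: [-0.7, -0.1, -2.0]
grip_width: 0.249
```

```bash
python3 - <<'E'
from h import *
o=get_obs(); print(o['time'],o['ee_pos'],o['tool_rot'],o['force'],o['torque'])
a=snap('wrist','wrist4')['pixels'];snap('scene','scene4');snap('side','side4')
cv2.imwrite('pics/w4.png',a[:,:,::-1])
E
```

```text
6.55 [0.55920922 0.11039598 0.11851837] [[-0.02262918  0.87585071  0.48205131]
 [ 0.00590714  0.4822835  -0.87599528]
 [-0.99972648 -0.01697551 -0.01608746]] [-0.71980789 -0.07473949 -2.02882412] [ 0.0568162  -0.0518156   0.00149539]
```

View pics/w4.png

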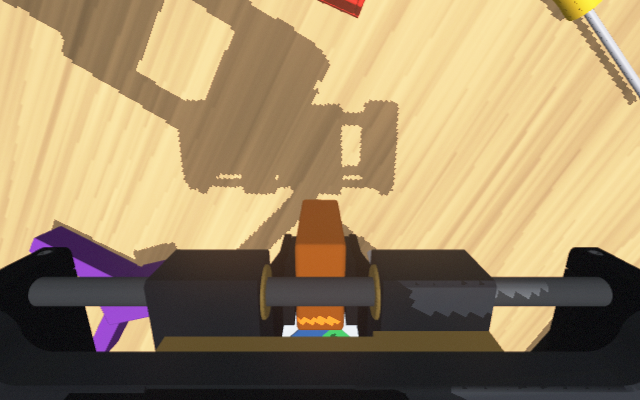

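The wrist view shows only the handle in the grip (298-345, 200-330), with the purple piece left at (100,290), and the tool has sagged slightly in tilt. I'll refine the case yaw and panel lines from wrist0.

```bash
cat > go.py <<'E'
from h import *
import sys
from scipy.spatial.transform import Rotation as Ro
# usage: go.py yaw_sq cx cy z_under : print tool shift (mm) & turn (deg) for square pose
CY=-104.7
def state(): 
    o=get_obs(); return np.array(o['ee_pos']),np.array(o['tool_rot']),o
def todo(sqyaw,c,zu):
    p,R,o=state(); a=np.radians(sqyaw+45)
    z=np.array([np.cos(a),np.sin(a),0]); x=np.array([0,0,-1.]); T=np.c_[x,np.cross(z,x),z]
    P=np.array([*c,zu+.021])-.0354*z
    print('t',o['time'],'p',p.round(4),'corner now',(p+R@[.0,0,.0354]).round(4),'yaw',round(np.degrees(np.arctan2(R[1,2],R[0,2]))-45,2))
    print('shift mm',(R.T@(P-p)*1000).round(1),'turn deg',np.degrees(Ro.from_matrix(R.T@T).as_rotvec()).round(2))
E
python3 - <<'E'
from go import *
f=load('wrist0');im=f['im'].astype(float)
def line(chan,vert,rng,lo,hi,z):
    P=[]
    for s in rng:
        v=chan[s,lo(s):hi(s)] if vert else chan[lo(s):hi(s),s]
        g=np.abs(np.diff(v)); k=g.argmax()
        if g[k]<15: continue
        P.append((lo(s)+k+.5,s) if vert else (s,lo(s)+k+.5))
    w=np.array([at_z(f,*q,z)[:2] for q in P])
    for _ in range(3):
        vx,vy,x0,y0=cv2.fitLine(w.astype(np.float32),cv2.DIST_HUBER,0,.0001,.0001).ravel()
        d=np.abs((w-[x0,y0])@[-vy,vx]); w=w[d<max(.0015,2*np.median(d))]
    return len(P),len(w),np.degrees(np.arctan2(vy,vx)),(x0,y0),d.mean()
wy=lambda c:int(95+(c-319)*.2698)
print('white outer',line(im[...,2],False,range(325,497),lambda c:wy(c)-8,lambda c:wy(c)+7,.062))
print('white inner',line(im[...,2],False,range(345,490),lambda c:wy(c)+13,lambda c:wy(c)+27,.062))
bx=lambda r:int(300-(r-106)*.2406)
s=im[...,0]-im[...,2]
print('blue outer',line(s,True,range(112,268),lambda r:bx(r)-8,lambda r:bx(r)+8,.062))
todo(-104.7,(.6088-.0126,.0924+.0216),.10)
E
```

```text
white outer (172, 172, np.float32(-14.5126095), (np.float32(0.7139575), np.float32(0.06507662)), np.float64(0.00023491026288216166))
white inner (145, 145, np.float32(-14.548512), (np.float32(0.72206974), np.float32(0.0438073)), np.float64(0.0002502633064387024))
blue outer (156, 156, np.float32(75.46283), (np.float32(0.5816305), np.float32(-0.007975016)), np.float64(0.00030602530500949317))
t 6.7 p [0.5598 0.1103 0.1191] corner now [0.5769 0.0793 0.1186] yaw -106.2
shift mm [ -2.   32.7 -21.1] turn deg [-1.5  -0.9   0.88]
```

Request:
servo_tool:
  xyz:
    - [-1, 17, -11]
    - [-1, 17, -11]
    - [0, 0, 0]
    - [0, 0, 0]
  angular:
    - [-0.9, -0.5, 0.5]
    - [-0.8, -0.5, 0.5]
    - [0, 0, 0]
    - [0, 0, 0]

```text
time: 7.1
ee_pos: [0.5801, 0.1448, 0.1217]
tool_rot: [[0.004, 0.863, 0.505], [-0.001, 0.505, -0.863], [-1.0, 0.003, 0.003]]
force: [-0.1, -0.1, -2.2]
grip_width: 0.247
```

```bash
python3 -c "
from go import *
todo(-104.5,(.5949,.1142),.018)"
```

```text
t 7.1 p [0.5801 0.1448 0.1217] corner now [0.598  0.1142 0.1219] yaw -104.68
shift mm [82.7 -3.1 -1.8] turn deg [-0.18  0.19 -0.18]
```

Request:
servo_tool:
  xyz:
    - [10, -3, -2]
    - [20, 0, 0]
    - [20, 0, 0]
    - [15, 0, 0]
    - [8, 0, 0]
    - [0, 0, 0]
    - [0, 0, 0]
    - [0, 0, 0]
  angular:
    - [-0.2, 0.2, -0.2]
    - [0, 0, 0]
    - [0, 0, 0]
    - [0, 0, 0]
    - [0, 0, 0]
    - [0, 0, 0]
    - [0, 0, 0]
    - [0, 0, 0]

```text
time: 7.9
ee_pos: [0.5738, 0.1425, 0.0445]
tool_rot: [[-0.005, 0.862, 0.507], [-0.001, 0.507, -0.862], [-1.0, -0.004, -0.001]]
force: [-0.4, -0.3, -1.3]
grip_width: 0.248
```

```bash
python3 - <<'E'
from go import *
todo(-104.5,(.5949,.1142),.018); o=get_obs(); print(o['force'],o['torque'])
a=snap('scene','scene5')['pixels'][170:290,240:400];b=snap('side','side5')['pixels'][150:270,290:450]
A=cv2.resize(a,(640,300+180),interpolation=cv2.INTER_CUBIC)[:300] if 0 else cv2.resize(a,(400,300),interpolation=cv2.INTER_CUBIC)
B=cv2.resize(b,(400,300),interpolation=cv2.INTER_CUBIC)
cv2.imwrite('pics/c5.png',np.hstack([A,B])[:,:,::-1])
E
```

```text
t 7.9 p [0.5738 0.1425 0.0445] corner now [0.5918 0.112  0.0444] yaw -104.54
shift mm [ 5.4  3.8 -0.3] turn deg [-0.04 -0.08  0.26]
[-0.37152857 -0.31063222 -1.32388795] [ 0.05106037 -0.04267608 -0.0458351 ]
```

View pics/c5.png

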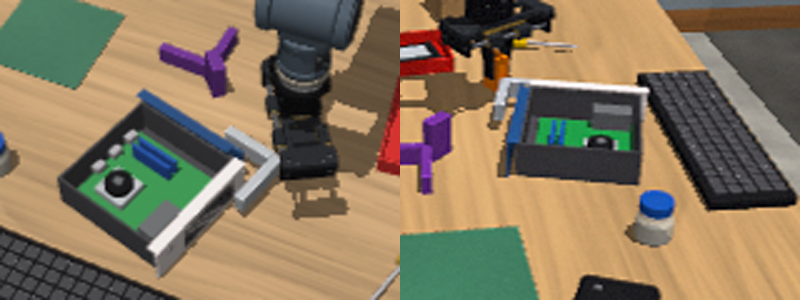

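The square hangs level outside the corner (scene crop 275,165), both legs parallel to the panels. Approach along the bisector.

Request:
servo_tool:
  xyz:
    - [5, 4, 0]
    - [0, 0, 4]
    - [0, 0, 4]
    - [0, 0, 4]
    - [0, 0, 0]
    - [0, 0, 0]
  angular:
    - [0, 0, 0.3]
    - [0, 0, 0]
    - [0, 0, 0]
    - [0, 0, 0]
    - [0, 0, 0]
    - [0, 0, 0]

```text
time: 8.6
ee_pos: [0.5862, 0.1334, 0.0411]
tool_rot: [[0.005, 0.862, 0.507], [0.002, 0.507, -0.862], [-1.0, 0.006, 0.001]]
force: [-0.4, -0.0, -2.3]
grip_width: 0.242
```

```bash
cat > f.py <<'E'
from go import *
todo(-104.53,(.6076,.0926),.018); o=get_obs(); F=np.array(o['force']); 
a=np.radians(-104.53); R=np.array([[np.cos(a),np.sin(a)],[-np.sin(a),np.cos(a)]])
print('F case xy',(R@F[:2]).round(2),'Fz',F[2].round(2),'tau',np.round(o['torque'],3))
E
python3 f.py
```

```text
t 8.6 p [0.5862 0.1334 0.0411] corner now [0.6042 0.1029 0.0411] yaw -104.54
shift mm [ 2.1 -2.3 10.6] turn deg [-0.01  0.06 -0.33]
F case xy [ 0.09 -0.34] Fz -2.31 tau [ 0.089  0.024 -0.039]
```

Request:
servo_tool:
  xyz:
    - [1, -2, 1]
    - [0, 0, 1.5]
    - [0, 0, 1.5]
    - [0, 0, 1.5]
    - [0, 0, 1.5]
    - [0, 0, 1]
  angular:
    - [0, 0, -0.3]
    - [0, 0, 0]
    - [0, 0, 0]
    - [0, 0, 0]
    - [0, 0, 0]
    - [0, 0, 0]

```text
time: 9.2
ee_pos: [0.5883, 0.1251, 0.0399]
tool_rot: [[-0.0, 0.862, 0.507], [-0.001, 0.507, -0.862], [-1.0, -0.001, 0.001]]
force: [0.1, 0.7, -2.4]
grip_width: 0.248
```

```bash
python3 f.py
```

```text
t 9.2 p [0.5883 0.1251 0.0399] corner now [0.6062 0.0946 0.04  ] yaw -104.52
shift mm [0.9 0.2 2.4] turn deg [0.01 0.03 0.03]
F case xy [-0.74 -0.06] Fz -2.41 tau [ 0.055 -0.02  -0.013]
```

Request:
servo_tool:
  xyz:
    - [0, 0, 1.5]
    - [0, 0, 1.5]
    - [0, 0, 1.5]
  angular:
    - [0, 0, 0]
    - [0, 0, 0]
    - [0, 0, 0]

```text
time: 9.5
ee_pos: [0.5893, 0.1224, 0.0398]
tool_rot: [[-0.003, 0.862, 0.507], [0.002, 0.507, -0.862], [-1.0, -0.002, -0.003]]
force: [-1.7, 3.1, -0.8]
grip_width: 0.247
```

```bash
python3 f.py
```

```text
t 9.5 p [0.5893 0.1224 0.0398] corner now [0.6072 0.0919 0.0397] yaw -104.54
shift mm [ 0.8  0.7 -0.4] turn deg [-0.01 -0.16  0.11]
F case xy [-2.58 -2.45] Fz -0.78 tau [0.746 0.273 0.161]
```

Request:
servo_tool:
  xyz:
    - [0, 0, 1.2]
    - [0, 0, 1.2]
    - [0, 0, 1.2]
  angular:
    - [0, 0, 0]
    - [0, 0, 0]
    - [0, 0, 0]

```text
time: 9.8
ee_pos: [0.5891, 0.1208, 0.0395]
tool_rot: [[-0.007, 0.862, 0.507], [0.003, 0.507, -0.862], [-1.0, -0.004, -0.006]]
force: [-2.7, 4.3, -0.6]
grip_width: 0.249
```

```bash
python3 f.py
```

```text
t 9.8 p [0.5891 0.1208 0.0395] corner now [0.607  0.0903 0.0393] yaw -104.51
shift mm [ 0.5  1.7 -1.7] turn deg [ 0.02 -0.37  0.25]
F case xy [-3.47 -3.72] Fz -0.55 tau [0.803 0.343 0.107]
```

Both panels are sliding at about 3 N each. Continuing with slightly larger steps and tilt correction.

Request:
servo_tool:
  xyz:
    - [0, 0, 1.5]
    - [0, 0, 1.5]
    - [0, 0, 1.5]
    - [0, 0, 1.5]
  angular:
    - [0, -0.3, 0.2]
    - [0, -0.2, 0.1]
    - [0, -0.1, 0.1]
    - [0, -0.1, 0.1]

```text
time: 10.2
ee_pos: [0.5894, 0.1187, 0.0388]
tool_rot: [[0.002, 0.862, 0.506], [0.002, 0.506, -0.862], [-1.0, 0.003, -0.0]]
force: [-2.1, 8.6, -1.0]
grip_width: 0.249
```

```bash
python3 f.py
```

```text
t 10.2 p [0.5894 0.1187 0.0388] corner now [0.6074 0.0881 0.0387] yaw -104.57
shift mm [-0.2  2.4 -3.7] turn deg [-0.04 -0.02 -0.16]
F case xy [-7.83 -4.19] Fz -0.98 tau [1.557 0.414 0.257]
```

Request:
servo_tool:
  xyz:
    - [0, 0.4, 1.4]
    - [0, 0.4, 1.4]
    - [0, 0.4, 1.4]
  angular:
    - [0, 0, 0]
    - [0, -0.1, 0.1]
    - [0, -0.1, 0.1]

```text
time: 10.5
ee_pos: [0.5904, 0.1185, 0.0386]
tool_rot: [[0.004, 0.862, 0.507], [0.004, 0.507, -0.862], [-1.0, 0.005, -0.002]]
force: [-2.7, 7.1, -1.3]
grip_width: 0.249
```

```bash
cat >> f.py <<'E'
p,Rr,o=state(); c=(p+Rr@[0,0,.0354])[:2]; print('corner in case axes mm',(R@(c-[.6076,.0926])*1000).round(2))
E
python3 f.py
```

```text
t 10.5 p [0.5904 0.1185 0.0386] corner now [0.6084 0.088  0.0385] yaw -104.54
shift mm [-0.4  1.7 -4.4] turn deg [-0.01 -0.09 -0.29]
F case xy [-6.14 -4.41] Fz -1.32 tau [1.322 0.509 0.222]
corner in case axes mm [4.27 1.92]
```

Front panel appears to be on its stop (no x progress at 6-8 N). Continue with the side panel.

Request:
servo_tool:
  xyz:
    - [0, 0.7, 1.7]
    - [0, 0.7, 1.7]
    - [0, 0.7, 1.7]
    - [0, 0.7, 1.7]
  angular:
    - [0, 0, -0.2]
    - [0, 0, -0.1]
    - [0, 0, 0]
    - [0, 0, 0]

```text
time: 10.9
ee_pos: [0.5931, 0.1178, 0.0382]
tool_rot: [[-0.006, 0.862, 0.507], [0.006, 0.507, -0.862], [-1.0, -0.003, -0.008]]
force: [-3.3, 7.1, -0.6]
grip_width: 0.247
```

```bash
python3 f.py
```

```text
t 10.9 p [0.5931 0.1178 0.0382] corner now [0.6111 0.0873 0.0379] yaw -104.54
shift mm [-0.8 -0.3 -6.4] turn deg [-0.   -0.48  0.15]
F case xy [-5.99 -5.01] Fz -0.64 tau [1.244 0.437 0.192]
corner in case axes mm [4.27 4.71]
```

Request:
servo_tool:
  xyz:
    - [0, 0.7, 1.7]
    - [0, 0.7, 1.7]
    - [0, 0.7, 1.7]
  angular:
    - [0, -0.3, 0.1]
    - [0, -0.2, 0]
    - [0, -0.1, 0]

```text
time: 11.2
ee_pos: [0.595, 0.1173, 0.0376]
tool_rot: [[-0.004, 0.862, 0.507], [0.002, 0.507, -0.862], [-1.0, -0.003, -0.003]]
force: [-2.4, 6.7, -1.6]
grip_width: 0.246
```

```bash
python3 f.py
```

```text
t 11.2 p [0.595  0.1173 0.0376] corner now [0.6129 0.0868 0.0375] yaw -104.54
shift mm [-1.4 -1.7 -7.7] turn deg [-0.01 -0.2   0.16]
F case xy [-5.85 -4.02] Fz -1.62 tau [1.288 0.464 0.216]
corner in case axes mm [4.24 6.6 ]
```

Request:
servo_tool:
  xyz:
    - [-0.3, 0.7, 1.7]
    - [-0.3, 0.7, 1.7]
    - [-0.3, 0.7, 1.7]
  angular:
    - [0, -0.2, 0.1]
    - [0, -0.1, 0]
    - [0, -0.1, 0]

```text
time: 11.5
ee_pos: [0.5951, 0.1173, 0.0376]
tool_rot: [[-0.007, 0.862, 0.507], [0.001, 0.507, -0.862], [-1.0, -0.006, -0.004]]
force: [-3.2, 6.9, -0.7]
grip_width: 0.25
```

```bash
python3 f.py
```

```text
t 11.5 p [0.5951 0.1173 0.0376] corner now [0.613  0.0868 0.0374] yaw -104.57
shift mm [-1.4 -1.8 -7.8] turn deg [-0.04 -0.24  0.34]
F case xy [-5.84 -4.85] Fz -0.69 tau [1.386 0.491 0.196]
corner in case axes mm [4.27 6.73]
```

Request:
servo_tool:
  xyz:
    - [-0.2, 0.7, 2.2]
    - [-0.2, 0.7, 2.4]
    - [-0.2, 0.7, 2.4]
  angular:
    - [0, -0.2, 0.2]
    - [0, -0.1, 0.1]
    - [0, -0.1, 0.1]

```text
time: 11.8
ee_pos: [0.5951, 0.1173, 0.0376]
tool_rot: [[-0.008, 0.863, 0.506], [0.005, 0.506, -0.863], [-1.0, -0.004, -0.008]]
force: [-4.5, 9.8, 0.5]
grip_width: 0.25
```

```bash
python3 f.py
```

```text
t 11.8 p [0.5951 0.1173 0.0376] corner now [0.6131 0.0867 0.0374] yaw -104.6
shift mm [-1.3 -1.8 -7.8] turn deg [-0.07 -0.46  0.24]
F case xy [-8.39 -6.83] Fz 0.53 tau [1.543 0.667 0.216]
corner in case axes mm [4.3  6.75]
```

Both panels hold position with rising force, so both are on their stops. Raising to about 10 N each.

Request:
servo_tool:
  xyz:
    - [-0.1, 0.9, 2.9]
    - [-0.1, 0.9, 2.9]
    - [-0.1, 0.9, 2.9]
  angular:
    - [-0.1, -0.2, 0.2]
    - [-0.1, -0.1, 0.1]
    - [-0.1, -0.1, 0.1]

```text
time: 12.1
ee_pos: [0.5951, 0.1173, 0.0378]
tool_rot: [[-0.01, 0.861, 0.509], [0.011, 0.509, -0.861], [-1.0, -0.004, -0.014]]
force: [-5.0, 10.1, 2.0]
grip_width: 0.243
```

```bash
python3 f.py
```

```text
t 12.1 p [0.5951 0.1173 0.0378] corner now [0.6131 0.0868 0.0373] yaw -104.41
shift mm [-1.1 -1.7 -7.8] turn deg [ 0.12 -0.82  0.21]
F case xy [-8.5  -7.35] Fz 1.99 tau [1.628 0.765 0.003]
corner in case axes mm [4.23 6.82]
```

Request:
servo_tool:
  xyz:
    - [0, 1.0, 2.9]
    - [0, 1.0, 2.9]
    - [0, 1.0, 3.0]
  angular:
    - [0, -0.5, 0.2]
    - [0, -0.5, 0.2]
    - [0, -0.5, 0.1]

```text
time: 12.4
ee_pos: [0.5951, 0.1173, 0.0369]
tool_rot: [[-0.003, 0.862, 0.507], [0.001, 0.507, -0.862], [-1.0, -0.002, -0.002]]
force: [-4.7, 11.3, -0.5]
grip_width: 0.247
```

```bash
python3 f.py
```

```text
t 12.4 p [0.5951 0.1173 0.0369] corner now [0.6131 0.0867 0.0369] yaw -104.57
shift mm [-2.  -1.8 -7.8] turn deg [-0.04 -0.11  0.11]
F case xy [-9.8  -7.43] Fz -0.47 tau [1.891 0.778 0.187]
corner in case axes mm [4.31 6.76]
```

Request:
servo_tool:
  xyz:
    - [-0.3, 1.5, 3.2]
    - [-0.3, 1.5, 3.2]
    - [-0.3, 1.5, 3.2]
    - [-0.3, 1.5, 3.2]
  angular:
    - [-0.05, -0.3, 0.15]
    - [-0.05, -0.3, 0.1]
    - [-0.05, -0.3, 0.1]
    - [-0.05, -0.3, 0.1]

```text
time: 12.8
ee_pos: [0.5951, 0.1173, 0.0366]
tool_rot: [[-0.007, 0.862, 0.508], [-0.003, 0.508, -0.862], [-1.0, -0.008, -0.001]]
force: [-5.8, 9.4, 0.7]
grip_width: 0.253
```

```bash
python3 f.py
```

```text
t 12.8 p [0.5951 0.1173 0.0366] corner now [0.6131 0.0868 0.0366] yaw -104.5
shift mm [-2.4 -1.8 -7.8] turn deg [ 0.03 -0.05  0.46]
F case xy [-7.67 -7.95] Fz 0.67 tau [1.825 0.844 0.113]
corner in case axes mm [4.24 6.79]
```

Request:
servo_tool:
  xyz:
    - [-0.3, 1.3, 3.8]
    - [-0.3, 1.3, 4.0]
    - [-0.3, 1.3, 4.0]
    - [-0.3, 1.3, 4.0]
  angular:
    - [-0.1, -0.3, 0.3]
    - [-0.1, -0.3, 0.2]
    - [-0.1, -0.3, 0.2]
    - [-0.1, -0.3, 0.2]

```text
time: 13.2
ee_pos: [0.5951, 0.1172, 0.0367]
tool_rot: [[-0.007, 0.861, 0.509], [0.002, 0.509, -0.861], [-1.0, -0.005, -0.005]]
force: [-6.5, 11.9, 1.5]
grip_width: 0.249
```

```bash
python3 f.py
```

```text
t 13.2 p [0.5951 0.1172 0.0367] corner now [0.6131 0.0868 0.0365] yaw -104.39
shift mm [-2.3 -1.7 -7.9] turn deg [ 0.14 -0.29  0.27]
F case xy [-9.88 -9.24] Fz 1.52 tau [1.995 0.954 0.019]
corner in case axes mm [4.25 6.83]
```

About 9.9 N and 9.2 N, moment balanced. Holding for over a second.

Request:
servo_tool:
  xyz:
    - [-0.2, 1.4, 4.1]
    - [-0.2, 1.4, 4.1]
    - [-0.2, 1.4, 4.1]
    - [-0.2, 1.4, 4.1]
    - [-0.2, 1.4, 4.1]
    - [-0.2, 1.4, 4.1]
  angular:
    - [0, -0.4, 0.2]
    - [0, -0.4, 0.2]
    - [0, -0.4, 0.2]
    - [0, -0.4, 0.2]
    - [0, -0.4, 0.2]
    - [0, -0.4, 0.2]

```text
time: 13.8
ee_pos: [0.5952, 0.1172, 0.0363]
tool_rot: [[-0.004, 0.863, 0.505], [-0.002, 0.505, -0.863], [-1.0, -0.004, -0.001]]
force: [-6.1, 13.0, 1.4]
grip_width: 0.25
```

```bash
python3 f.py
```

```text
t 13.8 p [0.5952 0.1172 0.0363] corner now [0.6131 0.0867 0.0363] yaw -104.64
shift mm [-2.7 -1.8 -7.9] turn deg [-0.11 -0.03  0.24]
F case xy [-11.05  -9.18] Fz 1.39 tau [2.133 0.98  0.266]
corner in case axes mm [4.34 6.77]
```

Request:
servo_tool:
  xyz:
    - [-0.2, 1.4, 4.1]
    - [-0.2, 1.4, 4.1]
    - [-0.2, 1.4, 4.1]
    - [-0.2, 1.4, 4.1]
    - [-0.2, 1.4, 4.1]
    - [-0.2, 1.4, 4.1]
    - [-0.2, 1.4, 4.1]
    - [-0.2, 1.4, 4.1]
  angular:
    - [-0.05, -0.4, 0.2]
    - [-0.05, -0.4, 0.2]
    - [-0.05, -0.4, 0.2]
    - [-0.05, -0.4, 0.2]
    - [-0.05, -0.4, 0.2]
    - [-0.05, -0.4, 0.2]
    - [-0.05, -0.4, 0.2]
    - [-0.05, -0.4, 0.2]

```text
time: 14.6
ee_pos: [0.5951, 0.1172, 0.0356]
tool_rot: [[-0.0, 0.862, 0.507], [-0.006, 0.507, -0.862], [-1.0, -0.003, 0.006]]
force: [-5.7, 12.9, 1.4]
grip_width: 0.25
```

```bash
python3 f.py
```

```text
t 14.6 p [0.5951 0.1172 0.0356] corner now [0.6131 0.0867 0.0358] yaw -104.54
shift mm [-3.4 -1.8 -7.9] turn deg [-0.01  0.32  0.19]
F case xy [-11.07  -8.71] Fz 1.37 tau [2.303 0.985 0.213]
corner in case axes mm [4.34 6.8 ]
```

One more second, balanced a little towards the side panel, for a clean hold.

Request:
servo_tool:
  xyz:
    - [-0.4, 1.9, 4.1]
    - [-0.4, 1.9, 4.1]
    - [-0.4, 1.9, 4.1]
    - [-0.4, 1.9, 4.1]
    - [-0.4, 1.9, 4.1]
    - [-0.4, 1.9, 4.1]
    - [-0.4, 1.9, 4.1]
    - [-0.4, 1.9, 4.1]
    - [-0.4, 1.9, 4.1]
    - [-0.4, 1.9, 4.1]
  angular:
    - [-0.05, -0.25, 0.25]
    - [-0.05, -0.25, 0.25]
    - [-0.05, -0.25, 0.25]
    - [-0.05, -0.3, 0.25]
    - [-0.05, -0.3, 0.25]
    - [-0.05, -0.3, 0.25]
    - [-0.05, -0.3, 0.25]
    - [-0.05, -0.3, 0.25]
    - [-0.05, -0.3, 0.25]
    - [-0.05, -0.3, 0.25]

```text
time: 15.6
ee_pos: [0.5952, 0.1173, 0.0362]
tool_rot: [[-0.008, 0.861, 0.508], [0.006, 0.508, -0.861], [-1.0, -0.004, -0.009]]
force: [-7.3, 11.5, 0.5]
grip_width: 0.248
```

```bash
python3 f.py; python3 - <<'E'
from h import *
a=snap('scene','scene6')['pixels'][170:290,240:400];b=snap('side','side6')['pixels'][150:270,290:450]
cv2.imwrite('pics/c6.png',np.hstack([cv2.resize(q,(400,300),interpolation=cv2.INTER_CUBIC) for q in (a,b)])[:,:,::-1])
E
```

```text
t 15.6 p [0.5952 0.1173 0.0362] corner now [0.6132 0.0868 0.0359] yaw -104.48
shift mm [-2.7 -1.8 -7.9] turn deg [ 0.05 -0.53  0.21]
F case xy [-9.32 -9.96] Fz 0.48 tau [1.925 1.041 0.155]
corner in case axes mm [4.26 6.86]
```

View pics/c6.png

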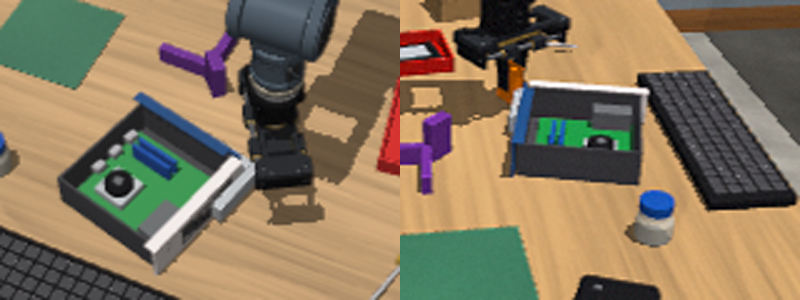

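The square sits closed in the corner (scene crop 240,185). Forces are 9.3 N and 10.0 N. Retract along the bisector, then lift.

Request:
servo_tool:
  xyz:
    - [0, 0, -3]
    - [0, 0, -6]
    - [0, 0, -8]
    - [0, 0, -10]
    - [-15, 0, -5]
    - [-25, 0, 0]
    - [-30, 0, 0]
    - [-20, 0, 0]
    - [0, 0, 0]
    - [0, 0, 0]
  angular:
    - [0, 0, 0]
    - [0, 0, 0]
    - [0, 0, 0]
    - [0, -0.3, 0.2]
    - [0, 0, 0]
    - [0, 0, 0]
    - [0, 0, 0]
    - [0, 0, 0]
    - [0, 0, 0]
    - [0, 0, 0]

```text
time: 16.7
ee_pos: [0.5806, 0.1452, 0.1338]
tool_rot: [[0.01, 0.86, 0.51], [-0.002, 0.51, -0.86], [-1.0, 0.007, 0.007]]
force: [-0.2, 0.3, -3.2]
grip_width: 0.246
```

```bash
python3 - <<'E'
from go import *
# mat centre and target: square_mid over mat centre
f=load('wrist1');p=np.array([.46844,-.31957]); 
yaw=-105.2; a=np.radians(yaw); c=p-np.array([[np.cos(a),-np.sin(a)],[np.sin(a),np.cos(a)]])@[.015,.015]
print('corner target',c.round(4)); todo(yaw,c,.09)
E
```

```text
corner target [ 0.4579 -0.3012]
t 16.7 p [0.5806 0.1452 0.1338] corner now [0.5986 0.1147 0.134 ] yaw -104.37
shift mm [  22.4 -332.6  286. ] turn deg [ 0.83  0.39 -0.41]
```

Request:
servo_tool:
  xyz:
    - [-1, -20, 18]
    - [-1, -37, 32]
    - [-1, -37, 32]
    - [-1, -37, 32]
    - [-1, -37, 32]
    - [-1, -37, 32]
    - [-1, -37, 32]
    - [-1, -37, 32]
    - [0, -25, 22]
    - [0, 0, 0]
  angular:
    - [0.2, 0.2, -0.2]
    - [0.2, 0.1, -0.1]
    - [0.2, 0, 0]
    - [0.2, 0, 0]
    - [0, 0, 0]
    - [0, 0, 0]
    - [0, 0, 0]
    - [0, 0, 0]
    - [0, 0, 0]
    - [0, 0, 0]

```text
time: 17.7
ee_pos: [0.4446, -0.2453, 0.1333]
tool_rot: [[-0.003, 0.865, 0.502], [0.002, 0.502, -0.865], [-1.0, -0.002, -0.003]]
force: [-0.3, 0.2, -2.2]
grip_width: 0.245
```

Request:
servo_tool:
  xyz:
    - [0, 0, 0]
    - [0, 0, 0]
  angular:
    - [0, 0, 0]
    - [0, 0, 0]

```text
time: 17.9
ee_pos: [0.4432, -0.2447, 0.1318]
tool_rot: [[-0.006, 0.866, 0.5], [0.005, 0.5, -0.866], [-1.0, -0.003, -0.007]]
force: [0.5, 0.0, -2.1]
grip_width: 0.253
```

```bash
python3 -c "
from go import *
todo(-105.2,(.4579,-.3012),.05)"
```

```text
t 17.9 p [ 0.4432 -0.2447  0.1318] corner now [ 0.4609 -0.2753  0.1315] yaw -104.99
shift mm [ 60.7 -15.2  21.4] turn deg [ 0.21 -0.43  0.17]
```

Request:
servo_tool:
  xyz:
    - [10, -15, 21]
    - [20, 0, 0]
    - [20, 0, 0]
    - [8, 0, 0]
    - [0, 0, 0]
    - [0, 0, 0]
  angular:
    - [0.2, -0.4, 0.2]
    - [0, 0, 0]
    - [0, 0, 0]
    - [0, 0, 0]
    - [0, 0, 0]
    - [0, 0, 0]

```text
time: 18.5
ee_pos: [0.443, -0.2624, 0.0715]
tool_rot: [[-0.001, 0.862, 0.508], [0.004, 0.508, -0.862], [-1.0, 0.001, -0.004]]
force: [0.3, 0.1, -2.2]
grip_width: 0.248
```

```bash
python3 - <<'E'
from go import *
todo(-105.2,(.4579,-.3012),.005)
a=snap('wrist','wrist7')['pixels'];b=snap('side','side7')['pixels'][210:300,250:410];c=snap('scene','scene7')['pixels'][140:230,210:370]
cv2.imwrite('pics/c7.png',np.hstack([cv2.resize(q,(400,225),interpolation=cv2.INTER_CUBIC) for q in (b,c)])[:,:,::-1])
E
```

```text
t 18.5 p [ 0.443  -0.2624  0.0715] corner now [ 0.461  -0.2929  0.0714] yaw -104.49
shift mm [45.5 -6.4  5.8] turn deg [ 0.71 -0.21 -0.04]
```

View pics/c7.png

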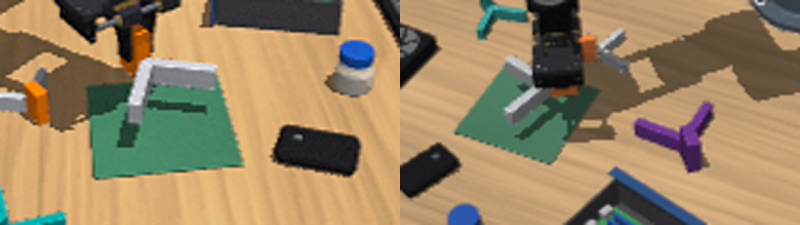

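The square hangs level over the mat. Lowering it.

Request:
servo_tool:
  xyz:
    - [5, -6, 6]
    - [12, 0, 0]
    - [12, 0, 0]
    - [6, 0, 0]
    - [0, 0, 0]
    - [0, 0, 0]
  angular:
    - [0.7, -0.2, 0]
    - [0, 0, 0]
    - [0, 0, 0]
    - [0, 0, 0]
    - [0, 0, 0]
    - [0, 0, 0]

```text
time: 19.25
ee_pos: [0.4415, -0.2734, 0.0349]
tool_rot: [[0.004, 0.869, 0.495], [-0.003, 0.495, -0.869], [-1.0, 0.002, 0.004]]
force: [-0.3, -0.5, -3.2]
grip_width: 0.245
```

```bash
python3 -c "
from go import *
todo(-105.2,(.4579,-.3012),.004)"
```

```text
t 19.25 p [ 0.4415 -0.2734  0.0349] corner now [ 0.459  -0.3042  0.035 ] yaw -105.35
shift mm [ 9.9  0.4 -3.2] turn deg [-0.15  0.24 -0.1 ]
```

Request:
servo_tool:
  xyz:
    - [3, 0, -3]
    - [3, 0, 0]
    - [1.5, 0, 0]
    - [1, 0, 0]
    - [1, 0, 0]
  angular:
    - [-0.1, 0.2, -0.1]
    - [0, 0, 0]
    - [0, 0, 0]
    - [0, 0, 0]
    - [0, 0, 0]

```text
time: 19.75
ee_pos: [0.4397, -0.2704, 0.0301]
tool_rot: [[0.002, 0.868, 0.497], [-0.003, 0.497, -0.868], [-1.0, 0.0, 0.004]]
force: [-2.8, 0.8, 6.7]
grip_width: 0.248
```

```bash
python3 -c "
from go import *
todo(-105.2,(.4579,-.3012),.004)"
```

```text
t 19.75 p [ 0.4397 -0.2704  0.0301] corner now [ 0.4573 -0.3011  0.0302] yaw -105.19
shift mm [5.1 0.4 0.3] turn deg [ 0.01  0.23 -0.02]
```

Touching the mat a little early (6.7 N), so the square is slightly pitched in the grip. I'll ease the grip and let it settle flat.

Request:
servo_tool:
  xyz:
    - [0, 0, 0]
    - [0, 0, 0]
    - [0.5, 0, 0]
    - [0.5, 0, 0]
    - [0, 0, 0]
    - [0, 0, 0]
  angular:
    - [0, 0, 0]
    - [0, 0, 0]
    - [0, 0, 0]
    - [0, 0, 0]
    - [0, 0, 0]
    - [0, 0, 0]
  grip_force: 4

```text
time: 20.35
ee_pos: [0.4399, -0.2705, 0.0296]
tool_rot: [[0.002, 0.867, 0.497], [-0.004, 0.497, -0.867], [-1.0, 0.0, 0.004]]
force: [-1.5, 0.3, 1.4]
grip_width: 0.252
```

Request:
servo_tool:
  xyz:
    - [0, 0, 0]
    - [0, 0, 0]
    - [0, 0, 0]
  angular:
    - [0, 0, 0]
    - [0, 0, 0]
    - [0, 0, 0]

```text
time: 20.65
ee_pos: [0.44, -0.2705, 0.0296]
tool_rot: [[0.002, 0.867, 0.497], [-0.004, 0.498, -0.867], [-1.0, 0.0, 0.004]]
force: [-0.3, -0.2, 2.9]
grip_width: 0.251
```

Fz changed from -3 to about 0 or more, so the mat carries the weight. Opening now.

Request:
servo_tool:
  xyz:
    - [0, 0, 0]
    - [0, 0, 0]
    - [0, 0, 0]
    - [0, 0, 0]
    - [0, 0, 0]
    - [0, 0, 0]
  angular:
    - [0, 0, 0]
    - [0, 0, 0]
    - [0, 0, 0]
    - [0, 0, 0]
    - [0, 0, 0]
    - [0, 0, 0]
  jaw: 0.2

```text
time: 21.25
ee_pos: [0.441, -0.2712, 0.0289]
tool_rot: [[0.004, 0.867, 0.498], [-0.005, 0.498, -0.867], [-1.0, 0.001, 0.006]]
force: [-0.7, 0.3, -0.2]
grip_width: 0.59
```

Request:
servo_tool:
  xyz:
    - [-15, 0, 0]
    - [-25, 0, 0]
    - [-30, 0, 0]
    - [-30, 0, 0]
    - [-25, 0, -15]
    - [0, 0, -25]
    - [0, 0, 0]
    - [0, 0, 0]
  angular:
    - [0, 0, 0]
    - [0, 0, 0]
    - [0, 0, 0]
    - [0, 0, 0]
    - [0, 0, 0]
    - [0, 0, 0]
    - [0, 0, 0]
    - [0, 0, 0]

```text
time: 22.05
ee_pos: [0.4207, -0.236, 0.1584]
tool_rot: [[0.005, 0.868, 0.497], [-0.006, 0.497, -0.868], [-1.0, 0.001, 0.007]]
force: [1.1, -0.3, -0.9]
grip_width: 0.599
```

```bash
cat > chk.py <<'E'
from fit import *
o=get_obs(); print(o['time'],o['ee_pos'],o['force'])
for n in ('wrist','side','scene'):
    snap(n,n+'8'); f=load(n+'8'); im=f['im'].astype(int)
    c=np.array([.4579,-.3012]); u,v=proj(f,[*c,.034]); print(n,'elbow px',u,v)
f=load('wrist8'); im=f['im'].astype(int)
u,v=proj(f,[.4579,-.3012,.034]); u,v=int(u),int(v)
m=((im.min(2)>165)&(im.max(2)-im.min(2)<40)); M=np.zeros_like(m); M[max(0,v-110):min(v+110,245),max(0,u-110):u+110]=1; m&=M
l=cv2.connectedComponentsWithStats(m.astype(np.uint8)); k=[i for i in range(1,l[0]) if l[2][i,4]>40]; print(l[2][k].tolist())
m=np.isin(l[1],k)
r=fitL(f,m,[.4579,-.3012,np.radians(-105.2)],.034); print(r.x[:2],np.degrees(r.x[2]),r.fun,'mid',r.x[:2]+R2(r.x[2])@[.015,.015])
ys,xs=np.nonzero(m); print(xs.min(),xs.max(),ys.min(),ys.max())
E
python3 chk.py
```

```text
22.05 [ 0.42068435 -0.23596944  0.15838868] [ 1.10838428 -0.26407124 -0.89487193]
wrist elbow px 319.1463576660631 263.68172761285257
side elbow px 309.73829999802194 247.46016191771125
scene elbow px 264.7810292657651 178.35577100615035
[]Traceback (most recent call last):
  File "chk.py", line 11, in <module>
    r=fitL(f,m,[.4579,-.3012,np.radians(-105.2)],.034); print(r.x[:2],np.degrees(r.x[2]),r.fun,'mid',r.x[:2]+R2(r.x[2])@[.015,.015])
  File "fit.py", line 7, in fitL
    ys,xs=np.nonzero(mask); x0,x1,y0,y1=xs.min()-25,xs.max()+25,ys.min()-25,ys.max()+25
                                        ~~~~~~^^
    return umr_minimum(a, axis, None, out, keepdims, initial, where)
ValueError: zero-size array to reduction operation minimum which has no identity
```

Request:
servo_tool:
  xyz:
    - [-35, 0, 20]
    - [-35, 0, 35]
    - [-20, 0, 35]
    - [0, 0, 20]
    - [0, 0, 0]
    - [0, 0, 0]
    - [0, 0, 0]
  angular:
    - [0, 0, 0]
    - [0, 0, 0]
    - [0, 0, 0]
    - [0, 0, 0]
    - [0, 0, 0]
    - [0, 0, 0]
    - [0, 0, 0]
  jaw: 1

```text
time: 22.9
ee_pos: [0.4749, -0.335, 0.2444]
tool_rot: [[-0.006, 0.869, 0.495], [0.005, 0.495, -0.869], [-1.0, -0.003, -0.007]]
force: [-0.9, -0.0, -0.2]
grip_width: 0.993
```

```bash
cat >> chk.py <<'E'
hsv=cv2.cvtColor(f['im'],cv2.COLOR_RGB2HSV)
mm=((hsv[...,0]>55)&(hsv[...,0]<90)&(hsv[...,1]>60)); mm[245:]=0
c=max(cv2.findContours(mm.astype(np.uint8),0,2)[0],key=cv2.contourArea); ap=cv2.approxPolyDP(cv2.convexHull(c),6,True)[:,0]
print('mat',ap.tolist(),[at_z(f,*q,.004)[:2].round(3).tolist() for q in ap.astype(float)])
h=(hsv[...,0]<20)&(hsv[...,1]>180)&(hsv[...,2]>220); ys,xs=np.nonzero(h&M); print('orange top',xs.min(),xs.max(),ys.min(),ys.max(),at_z(f,xs.mean(),ys.mean(),.07).round(4), 'expect',(r.x[:2]+R2(r.x[2])@[-.0269,-.0269]).round(4))
E
python3 chk.py
```

```text
22.9 [ 0.47488785 -0.33500493  0.2444449 ] [-0.87460981 -0.01278491 -0.18908549]
wrist elbow px 321.74913937055953 142.87133971817684
side elbow px 309.73829999802194 247.46016191771125
scene elbow px 264.7810292657651 178.35577100615035
[[211, 32, 26, 16, 232], [305, 139, 21, 4, 71], [266, 149, 49, 41, 700], [335, 154, 43, 36, 589]]
[ 0.45809314 -0.30165109] -105.14324494669795 0.5914673209190369 mid [ 0.46865378 -0.32004873]
211 377 32 189
mat [[292, 56], [418, 128], [348, 244], [231, 184]] [[0.379, -0.234], [0.554, -0.229], [0.56, -0.406], [0.383, -0.409]]
orange top 312 331 88 131 [ 0.4403 -0.271   0.07  ] expect [ 0.4392 -0.2687]
```

```bash
python3 - <<'E'
from fit import *
f=load('wrist8'); im=f['im'].astype(int)
m=((im.min(2)>165)&(im.max(2)-im.min(2)<40)); m[:138]=0;m[195:]=0;m[:,:260]=0;m[:,382:]=0
for z in (.030,.034,.038):
    r=fitL(f,m,[.4579,-.3012,np.radians(-105.2)],z); print(z,r.x[:2].round(4),np.degrees(r.x[2]).round(2),round(r.fun,3),'mid',(r.x[:2]+R2(r.x[2])@[.015,.015]).round(4))
# per-leg tip check: side view, bright tops inside predicted top polygon
x=np.array([.4579,-.3012]);a=np.radians(-105.2)
for n in ('side8','scene8'):
    g=load(n); I=g['im'].astype(int); mk=((I.min(2)>120)&(I.max(2)-I.min(2)<40))
    for zt in (.030,.034,.038,.042):
        q=np.zeros(mk.shape,np.uint8); cv2.fillPoly(q,[np.round([proj(g,[*(x+R2(a)@p),zt]) for p in Lpoly]).astype(np.int32)],1)
        print(n,zt,round((mk&(q>0)).sum()/q.sum(),2),end=' ')
    print()
E
```

```text
0.03 [ 0.4583 -0.3022] -105.14 0.516 mid [ 0.4689 -0.3206]
0.034 [ 0.4581 -0.3017] -105.14 0.522 mid [ 0.4687 -0.32  ]
0.038 [ 0.4582 -0.3012] -105.38 0.542 mid [ 0.4687 -0.3197]
side8 0.03 0.75 side8 0.034 0.69 side8 0.038 0.56 side8 0.042 0.43 
scene8 0.03 0.57 scene8 0.034 0.66 scene8 0.038 0.6 scene8 0.042 0.49
```

```bash
python3 -c "
from h import *
print(hand_in())"
```

```text
the job is handed in; nothing more can be done
None
```

I took the larger orange-handled square from the mat and pressed it into the case corner along the bisector. I then laid it back on the mat, opened the gripper and handed the job in at about 23 s of robot time.

- **Panels home:** The front panel stopped moving first, then the side panel. Neither moved further as the force rose, so I take both to be on their stops.
- **Hold:** The push lasted about 2.4 s, at 9.3–11.1 N on the front panel and 8.7–10.0 N on the side panel. These are the readings at the end of each move, and none of them passed about 11 N. The moment about the vertical stayed small, which fits even, flush contact on both legs.
- **Square back on the mat:** The last wrist-camera fit puts its middle at (0.469, -0.320). The mat centre measures (0.469, -0.3195), and the square's top is at the height expected for lying flat.
- **Checks that were not clean:**
  - On lowering, the square touched the mat about 5 mm early, so it had probably pitched or slipped slightly in the grip. I eased the grip so it could settle before opening.
  - The final fit had a high residual (about 0.5), probably because part of the legs was in shadow. The handle position differed from that fit by 2–3 mm.
  - I had used all my picture views before the release, so the final state was checked by numbers only. I did not measure the panels or the other items again after retracting.

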